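# Unmould a chocolate ball and present it in a dish

### The job

Lift the chocolate ball out of the open mould and set it down gently, without dropping it, in the middle of the pale grey dish on the wooden board. Then grip the dish by its handle, lift it straight up about 10 cm and, only once it is up, turn it in the air a quarter turn clockwise seen from above, so that its handle points the same way as the board's handle, with the dish over the middle of the board, level, and the ball staying in its middle. Finish while still holding the dish there, at rest; leave the two flat discs in the mould and everything else where they are.

Things in the scene. Friction and masses are not known exactly. Their poses are not given: they have to be found in the camera images.
- ball_center (a point): centre of the chocolate ball: smooth, dark brown, loose, 40 mm in diameter, 40 g. It sits in one of the mould's three cavities, on the cavity's rim, its centre 7.6 mm above the mould's top face
- mould: open lower half of a ball mould, light grey, fixed: a block 170 x 75 x 26 mm on a 182 x 87 x 4 mm flange. Origin: centre of its underside, on the worktop; x along its length, z up. Three round cavities 37 mm wide, 16 mm deep in the top face, on the long axis at x = -52, 0 and +52 mm; one holds the ball, the other two each a flat disc
- disc_a: flat dark brown disc, 32 mm across, 7 mm thick, lying on the floor of a cavity, below the mould's top face; stays there. Origin: centre of its underside
- disc_b: second flat dark brown disc, the same as disc_a, in another cavity; stays there. Origin: centre of its underside
- dish: loose pale grey shallow dish, 200 g, with one side handle, standing on the board. Origin: centre of its underside; x points along the handle, z up. 134 mm wide, rim 20 mm high. Inside a shallow cone: 5 mm above the underside at the centre, rising 8 degrees to radius 45 mm, then 24 degrees to the rim at radius 64 mm; a ball settles at the centre, its own centre 25 mm above the dish's underside
- dish_handle (a point): middle of the dish's handle, where to grip: 97 mm from the dish's centre along its x, 21 mm above its underside. The handle is a straight upright bar 14 mm thick, 24 mm high (9 to 33 mm above the dish's underside), free from 67 to 124 mm from the dish's centre. At the start it points roughly along the board's -x, towards the robot
- board: dark wooden serving board 16 mm thick, fixed to the worktop. Origin: centre of the underside of its 200 (x) x 260 (y) mm rectangle; its own 45 mm wide handle with a round end sticks out 97 mm from one short side, towards its +y; z up
- lemon: lemon, about 78 mm, bystander. Origin: centre of its underside
- garlic: garlic bulb, about 60 mm, bystander. Origin: centre of its underside
- teaspoon: steel teaspoon 130 mm long, bystander. Origin: centre of its underside
- pegs: wooden clothes peg 72 mm long, bystander. Origin: centre of its underside
- peeler: green-handled peeler 170 mm long, bystander. Origin: centre of its underside
Things that resemble listed ones, but are neither listed nor needed, are in the scene too. Leave any green, red or yellow look-alike of the part that bears ball_center alone.

How it is judged:
By the outcome, as a careful person would: the job done as asked, in the order asked, and still so for the second after the job is handed in, while the arm keeps its last pose, push and grip.
It also fails if it takes over 64 s, if anything falls off the work surface, if the arm or the gripper's body presses on something with over 40 N, if the wrist force passes 120 N, or if a joint passes its speed limit or range.

### The arm

A 6-joint arm with a two-finger parallel gripper is mounted at the origin on a cart in front of the work surface, level with it; the furniture and walls round the work are solid. World frame = base frame: x ahead of the robot, y to its left, z up, the work surface at z = 0. Lengths are in m, angles in rad, forces in N, time in s.
With the tool pointing down it reaches from about 0.35 to 0.775 m from the base axis. Payload 5.5 kg.
Tool frame: the origin (TCP) lies midway between the tips of the shut fingers; the grasp point (between the pads) lies 19 mm behind it (env.hold_point_z is the distance from the TCP to the grasp point, in m); z points along the fingers, y is the line along which they close (so a half turn about z gives the same grasp; the last joint's range is limited). The gripper opens to 85 mm and grips with 20 to 120 N. Pads are 22 mm wide; open, the fingers measure 114 mm over their backs; the gripper's body (76 mm by 85 mm) begins 54 mm behind the grasp point. The pads swing forward as they close: fully open they stand 13 mm farther back than shut.
Start: joints at [-1.324, 0.313, 0.046, 1.304, 0, 1.431], TCP at [0.217, -0.533, 0.231] pointing down, gripper open.
Joint ranges: [-2.76, 2.76], [-0.86, 1.69], [-1.03, 1.26], [-2.2, 2.34], [-1.47, 1.5], [-3.14, 3.14]. Speed limits (rad/s): [2.57, 2.57, 3.14, 3.14, 3.14, 3.14].

### API

Orientations are given as a unit quaternion [w, x, y, z].
In Python, from workcell import env, read_camera gives the robot as it stands. The module is installed in compiled form; this text tells all that it offers.
- The arm moves only by the tool carry_out, never from a script. Its argument "moves" is a list of rows, each an object of numbers: "tx", "ty", "tz": the shift along the world's x, y, z in cm; "wx", "wy", "wz": the turn, a rotation vector about the world's x, y, z in rad; "claw": the closure, from -1 (fully open) to 1 (shut). A call has 1 to 8 rows; each row shifts and turns the commanded pose from where the row before left it; what a row does not reach is not made up. A row lasts 1/8 s, in which the tool goes at most 62.5 mm and 10.7 degrees, less where a joint would pass 70% of its speed; a pose out of reach is approached as far as the arm can. A call is refused whole if a number of a shift passes 6.25 or a number of a turn 0.188, either way. A call with a gripper value outside its range is refused whole. The fingers move at their own pace and stop on an object; "newtons" is the grip in N (left out, the last holds). Time passes only in rows, so rows that do not move let the fingers close. It gives the time, the measured TCP pose, the force, the opening and the grip force at its end, in the units of the state.
- env.get_state(): the state, without advancing time (a new reading comes with each control period).
- read_camera(name): name is "side" or "top"; returns a dict with "image" (480x640x3 uint8, blue, green, red), "z_map" (480x640 float32, m along the optical axis (not along the pixel's ray), 0 where there is no reading), "fx", "fy", "cx", "cy" (pixels), "k1" (the pictures are not rectified: a ray, as slopes to the right and down, at radius r is drawn at 1 + k1 r^2 times it, then the intrinsics apply), "camera_from_world" (4x4, takes a point from world to camera coordinates). Camera axes: x right, y down, z forward; pixel columns grow to the right and rows downward; lengths in m; the calibration is good to about 2 mm. A picture is of the moment at which its call begins.
- env.hand_in(): hands the job in; it is judged then, once.
The state is a dict: "clock": time; "joint_pos": joint angles; "qvel": joint speeds; "tau": joint torques, N m; "tcp_pos": TCP position; "orientation": TCP orientation; "wrist_force": force on the tool from outside, world axes, zero at the start; "ft_torque": the same for the moment, N m; "finger_gap": finger opening in m; "grip_force": force on a finger pad.
Only numpy, scipy, OpenCV 4.12 (cv2) and the standard library are available. Lean on these libraries where they do the work, as an engineer would, in place of code of your own. Each camera call takes 0.05 s, during which the arm holds its last target. There are 200 camera calls.

## Working session

There is one attempt and no reset: what is moved stays moved. The work goes in short steps, Python scripts to look and compute and a tool call to move; the robot and the scene stay as the last step left them, time stands still between calls to the robot, and variables do not carry over. Pictures are saved under pics/ and viewed, at most 10 in all, crops included, and the job is handed in when it is done.

Besides the shell and the picture viewer there is one more tool, called after "Request:" by a JSON object that holds its "op" and its "data", one argument or row to a line. carry_out: Moves the arm, as the interface text tells. Its arguments: {"type":"object","properties":{"moves":{"type":"array","items":{"type":"object","properties":{"tx":{"type":"number"},"ty":{"type":"number"},"tz":{"type":"number"},"wx":{"type":"number"},"wy":{"type":"number"},"wz":{"type":"number"},"claw":{"type":"number"}}}},"newtons":{"type":"number"}},"required":["moves"]}

```bash
mkdir -p pics; cat > h.py <<'E'
import numpy as np, cv2
from workcell import env, read_camera
def undist(c,u,v):
    d=np.array([(u-c['cx'])/c['fx'],(v-c['cy'])/c['fy']]);p=d.copy()
    for _ in range(20): p=d/(1+c['k1']*(p@p))
    return p
def ray(c,u,v):
    T=c['camera_from_world'];R=T[:3,:3];p=undist(c,u,v)
    return -R.T@T[:3,3], R.T@np.array([p[0],p[1],1.])
def atz(c,u,v,z):
    o,d=ray(c,u,v);return o+d*(z-o[2])/d[2]
def depthpt(c,u,v):
    o,d=ray(c,u,v);return o+d*c['z_map'][int(round(v)),int(round(u))]
def tri(c1,p1,c2,p2):
    o1,d1=ray(c1,*p1);o2,d2=ray(c2,*p2)
    s=np.linalg.lstsq(np.c_[d1,-d2],o2-o1,rcond=None)[0]
    a=o1+d1*s[0];b=o2+d2*s[1];return (a+b)/2,np.linalg.norm(a-b)
E
python3 - <<'E'
from h import *
import pickle
for n in('side','top'):
    c=read_camera(n);cv2.imwrite(f'pics/{n}0.png',c['image']);pickle.dump(c,open(f'{n}0.pkl','wb'))
    print(n,c['fx'],c['k1'],c['cx'],c['cy'],np.round(c['camera_from_world'],3))
s=env.get_state();print({k:np.round(v,3) for k,v in s.items()},env.hold_point_z)
E
```

```text
side 537.6237581940383 -0.15107216936941084 321.0784088758344 242.7293941949408 [[ 1.     0.018 -0.017 -0.56 ]
 [-0.006 -0.477 -0.879  0.083]
 [-0.024  0.879 -0.477  1.058]
 [ 0.     0.     0.     1.   ]]
top 500.5059619612145 -0.0012997036119953651 308.872862451145 244.70383615687186 [[-0.026 -1.     0.014  0.038]
 [-0.999  0.025 -0.043  0.569]
 [ 0.042 -0.015 -0.999  1.242]
 [ 0.     0.     0.     1.   ]]
{'clock': np.float64(0.1), 'joint_pos': array([-1.324,  0.314,  0.045,  1.304, -0.   ,  1.431]), 'qvel': array([ 0.002, -0.002,  0.003, -0.001, -0.001,  0.   ]), 'tau': array([ 2.0000e-03, -4.8173e+01,  2.9924e+01,  1.3000e-02, -0.0000e+00,
       -0.0000e+00]), 'tcp_pos': array([ 0.217, -0.532,  0.23 ]), 'orientation': array([-0.001,  0.981,  0.192, -0.   ]), 'wrist_force': array([0.401, 0.217, 0.324]), 'ft_torque': array([ 0.049, -0.031, -0.051]), 'grip_force': np.float64(0.0), 'finger_gap': np.float64(0.086)} 0.0187
```

View pics/top0.png

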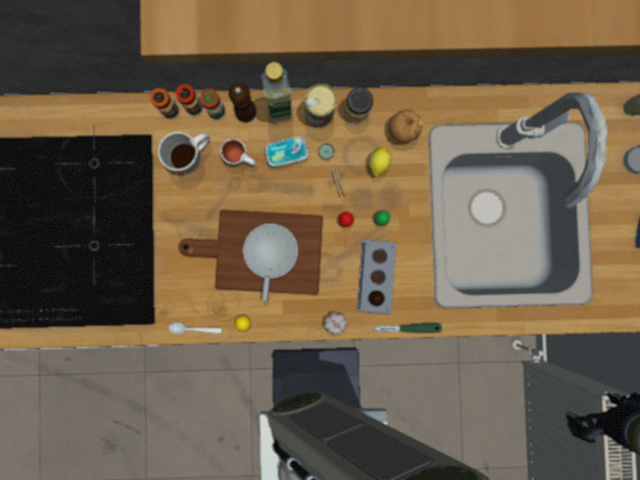

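View pics/side0.png

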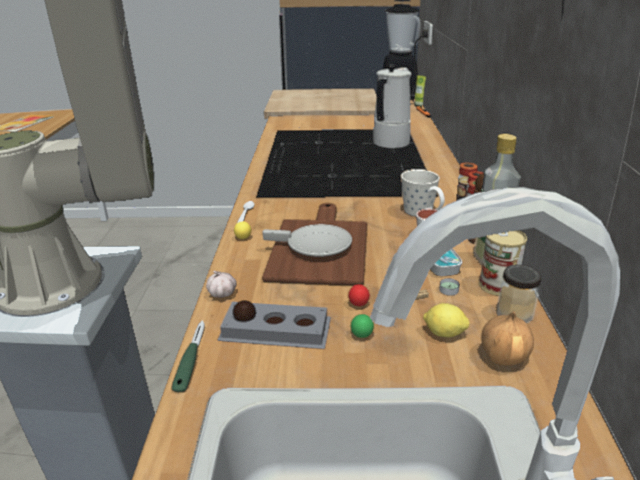

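The image shows these candidates for the ball:
- The dark brown ball is in the mould's nearest cavity, at top (376,298) and side (244,311). It is the only one that fits, being brown and sitting proud of the mould.
- The dark spots at top (378,277) and (380,256) are the flat discs.
- The red (346,219), green (382,217) and yellow (242,323) balls are look-alikes.

The dish is at top (271,250) with its handle end at (265,298). The board's handle points left in the top view, towards +y. I'll confirm in an enlarged crop.

```bash
python3 - <<'E'
import cv2,numpy as np
t=cv2.imread('pics/top0.png');s=cv2.imread('pics/side0.png')
f=lambda im,x,y,w,h,k:cv2.resize(im[y:y+h,x:x+w],None,fx=k,fy=k,interpolation=cv2.INTER_CUBIC)
a=f(t,350,232,55,90,5.0) # 275x450
b=f(s,215,290,120,60,4.0)  #480x240
c=f(t,210,205,120,105,2.9)
d=f(s,255,200,120,85,3.0)
im=np.zeros((600,800,3),np.uint8)
im[:450,:275]=a; im[:240,290:770]=b; im[250:250+c.shape[0],280:280+c.shape[1]]=c
im[560:,:]=0
im[250:250+min(d.shape[0],350),630:800]=d[:, :170]
cv2.imwrite('pics/crop1.png',im);print(c.shape)
E
```

```text
(304, 348, 3)
```

View pics/crop1.png

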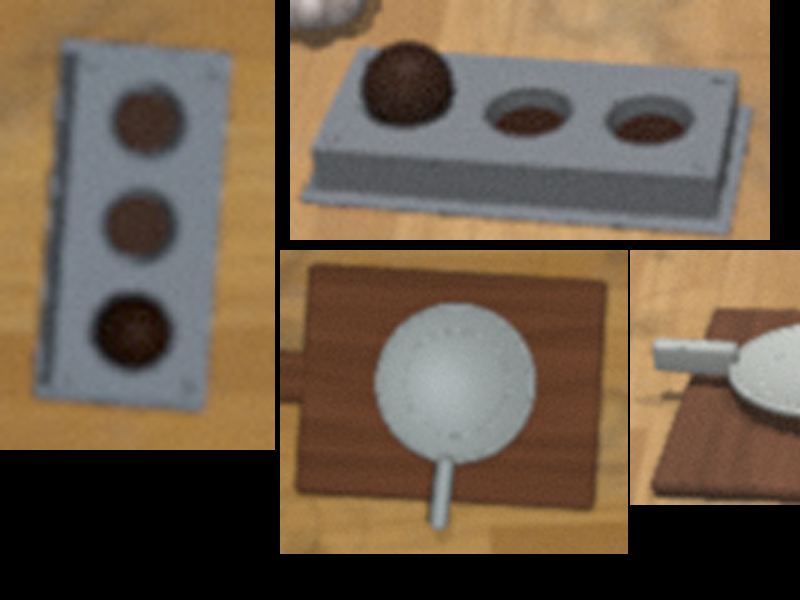

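The crop confirms the brown ball stands proud in the nearest cavity and the two flat discs lie below the face. Next I'll measure from two views and the depth map.

```bash
python3 - <<'E'
from h import *
import pickle
t=pickle.load(open('top0.pkl','rb'));s=pickle.load(open('side0.pkl','rb'))
np.set_printoptions(precision=4,suppress=True)
pb,e=tri(t,(376.0,297.6),s,(243.9,310.9));print('ball tri',pb,e)
C=lambda x,y:(210+(x-280+.5)/2.9-.5,205+(y-250+.5)/2.9-.5)
# fit ball by depth sphere
def cloud(c,u0,u1,v0,v1):
    return np.array([depthpt(c,u,v) for v in range(v0,v1) for u in range(u0,u1) if c['z_map'][v,u]>0])
from scipy.optimize import least_squares
for n,c,(u,v) in(('top',t,(376,298)),('side',s,(244,311))):
    P=cloud(c,u-4,u+5,v-4,v+5)
    r=least_squares(lambda x:np.linalg.norm(P-x,axis=1)-.02,pb,loss='soft_l1',f_scale=.001);print(n,'sphere',r.x,np.sqrt(r.fun@r.fun/len(P)),'top z',P[:,2].max())
# board corners at z=.016
B=np.array([atz(t,*C(*q),.016) for q in((311,266),(607,282),(593,508),(297,490))]);print('board',B,B.mean(0))
print('sizes',[np.linalg.norm(B[i]-B[i-1]) for i in range(4)])
bx=(B[0]-B[3]+B[1]-B[2]);print('board x yaw',np.degrees(np.arctan2(bx[1],bx[0])))
print('board depth',depthpt(t,230,270),depthpt(t,310,225), 'worktop',depthpt(t,340,260))
# segmentation of dish by depth: height from top cam
m=np.zeros((480,640));
H={}
for v in range(215,310):
  for u in range(225,318): 
    if t['z_map'][v,u]>0: H[u,v]=depthpt(t,u,v)
P=np.array(list(H.values()));
# light grey seg
pix=np.array(list(H.keys()));col=t['image'][pix[:,1],pix[:,0]].astype(int)
g=(abs(col[:,2]-col[:,0])<40)&(col.min(1)>90)
G=P[g];print('grey n',len(G),pix[g].min(0),pix[g].max(0))
mask=np.zeros((480,640),np.uint8);mask[pix[g][:,1],pix[g][:,0]]=255
k=cv2.morphologyEx(mask,cv2.MORPH_OPEN,cv2.getStructuringElement(cv2.MORPH_ELLIPSE,(15,15)))
cs,_=cv2.findContours(k,cv2.RETR_EXTERNAL,cv2.CHAIN_APPROX_NONE);cc=max(cs,key=cv2.contourArea)
el=cv2.fitEllipse(cc);print('ellipse',el, atz(t,*el[0],.036))
hp=[(u,v) for v in range(280,298) for u in range(255,280) if mask[v,u]]
hp=np.array(hp);z=np.array([H[tuple(q)][2] for q in hp]);print('handle z',np.percentile(z,[10,50,90]))
hz=.049
W=np.array([atz(t,*q,hz) for q in hp]);c0=W.mean(0);d=np.linalg.svd(W[:,:2]-c0[:2])[2][0];print('handle',c0,'dir deg',np.degrees(np.arctan2(d[1],d[0])),'end x',W[:,0].min())
hx=[(u,v) for v in range(278,306) for u in range(255,280) if mask[v,u]];print(max(v for u,v in hx))
# side handle depth points
hs=np.array([depthpt(s,u,v) for u in range(266,288) for v in (232,234,237,239)]);print('side handle pts',hs[::11])
Q=cloud(s,264,290,229,243);print(np.percentile(Q,[5,50,95],axis=0))
E
```

```text
ball tri [ 0.4333 -0.1382  0.0347] 0.002334235896199506
top sphere [ 0.4345 -0.137   0.0328] 0.0020589928038812653 top z 0.05638012120619651
side sphere [ 0.4341 -0.1386  0.0333] 0.0014964264801916737 top z 0.05258934131610438
board [[ 0.6612  0.2418  0.016 ]
 [ 0.6411 -0.0128  0.016 ]
 [ 0.447   0.0045  0.016 ]
 [ 0.4691  0.2574  0.016 ]] [0.5546 0.1227 0.016 ]
sizes [np.float64(0.192739417276421), np.float64(0.2554720820379354), np.float64(0.19489599418889203), np.float64(0.2538608238244773)]
board x yaw -4.854391631511087
board depth [0.5114 0.221  0.014 ] [0.6184 0.0189 0.0177] worktop [ 0.5293 -0.055  -0.0015]
grey n 2539 [243 223] [297 301]
ellipse ((271.6012268066406, 251.09487915039062), (50.563777923583984, 53.9968376159668), 32.59365463256836) [0.5551 0.1151 0.036 ]
handle z [0.0415 0.0465 0.0504]
handle [0.4645 0.1316 0.049 ] dir deg 170.52295162337919 end x 0.44398356496488245
301
side handle pts [[0.4423 0.1274 0.0483]
 [0.4455 0.1274 0.0314]
 [0.4527 0.1235 0.0383]
 [0.4587 0.1297 0.0422]
 [0.466  0.1248 0.0495]
 [0.4691 0.1267 0.0317]
 [0.4762 0.122  0.0389]
 [0.4826 0.1257 0.0441]]
[[0.4375 0.1219 0.0014]
 [0.4633 0.128  0.0387]
 [0.489  0.1989 0.0502]]
```

The heights fit: ball centre z 0.0335, handle about 0.037–0.049, board 0.016. Targets are:
- **Ball:** (0.434, -0.138)
- **Dish centre:** about (0.555, 0.115), handle direction 170.5°
- **Board centre:** (0.5546, 0.1227), +y at 85.2°

I'll move towards the ball with a tool yaw of about 170.5°, which also suits the handle later.

Request:
{"op": "carry_out", "data": {
  "moves": [
    {"tx": 2.2, "ty": 4.0, "wz": 0.185, "claw": -0.4},
    {"tx": 2.2, "ty": 4.0, "wz": 0.185, "claw": -0.4},
    {"tx": 2.2, "ty": 4.0, "wz": 0.185, "claw": -0.4},
    {"tx": 2.2, "ty": 4.0, "wz": 0.185, "claw": -0.4},
    {"tx": 2.2, "ty": 4.0, "wz": 0.185, "claw": -0.4},
    {"tx": 2.2, "ty": 4.0, "wz": 0.185, "claw": -0.4},
    {"tx": 2.2, "ty": 4.0, "wz": 0.185, "claw": -0.4},
    {"tx": 2.2, "ty": 4.0, "wz": 0.185, "claw": -0.4}
  ]
}}

```text
invalid input at $.moves[0]: expected keys tx, ty, tz, wx, wy, wz, claw
```

Request:
{"op": "carry_out", "data": {
  "moves": [
    {"tx": 2.0, "ty": 4.0, "wz": 0.185, "claw": -0.4},
    {"tx": 2.0, "ty": 3.4, "wz": 0.185, "claw": -0.4},
    {"tz": -3, "wz": 0.185, "claw": -0.4},
    {"tz": -3, "wz": 0.185, "claw": -0.4},
    {"tz": -2, "wz": 0.185, "claw": -0.4},
    {"tz": -2, "wz": 0.185, "claw": -0.4},
    {"claw": -0.4},
    {"claw": -0.4}
  ]
}}

```text
invalid input at $.moves[0]: expected keys tx, ty, tz, wx, wy, wz, claw
```

```bash
cat >> h.py <<'E'
from scipy.spatial.transform import Rotation as Ro
def st():
    s=env.get_state();w,x,y,z=s['orientation'];R=Ro.from_quat([x,y,z,w]).as_matrix()
    print('t',round(s['clock'],2),'tcp',np.round(s['tcp_pos'],4),'yaw x',round(np.arctan2(R[1,0],R[0,0]),4),'zaxis',np.round(R[:,2],4),'F',np.round(s['wrist_force'],2),'M',np.round(s['ft_torque'],3),'gap',round(s['finger_gap'],4),'grip',round(s['grip_force'],1),'q',np.round(s['joint_pos'],2))
    return s
E
python3 - <<'E'
from h import *
import pickle
st()
c=read_camera('side');cv2.imwrite('pics/side1.png',cv2.resize(c['image'][180:380,150:400],None,fx=3,fy=3,interpolation=cv2.INTER_CUBIC))
pickle.dump(c,open('side1.pkl','wb'))
t=pickle.load(open('top0.pkl','rb'));s=pickle.load(open('side0.pkl','rb'))
np.set_printoptions(precision=4,suppress=True)
print('mould top z, top cam',[depthpt(t,u,v)[2] for u,v in((368,266),(388,266),(366,288),(387,288),(379,267))])
print('mould top z, side cam',[depthpt(s,u,v)[2] for u,v in((260,327),(290,330),(237,326),(318,320))])
E
```

```text
t 0.1 tcp [ 0.2168 -0.5321  0.2305] yaw x 0.3868 zaxis [-4.0e-04  1.7e-03 -1.0e+00] F [0.4  0.22 0.32] M [ 0.049 -0.031 -0.051] gap 0.0856 grip 0.0 q [-1.32  0.31  0.05  1.3  -0.    1.43]
mould top z, top cam [np.float64(0.02953040478276714), np.float64(0.02667307477776748), np.float64(0.025142648130417777), np.float64(0.025080156465115744), np.float64(0.026478660357610373)]
mould top z, side cam [np.float64(0.026564239201026685), np.float64(0.027124581635156964), np.float64(0.027104252376863314), np.float64(0.02707159998504749)]
```

View pics/side1.png

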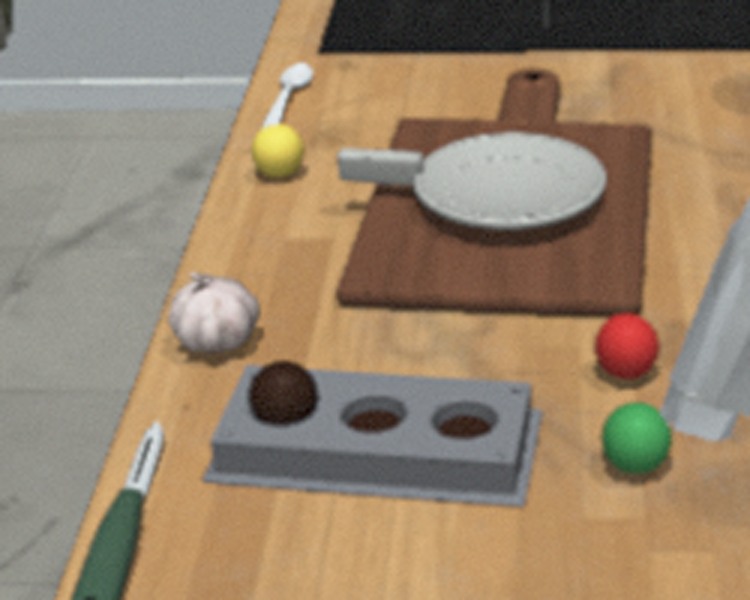

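The arm did not move because every row needs all the keys. The side crop shows the same unchanged scene, with the ball at side (244,311) and the dish rim centre near side (320,240). Mould top is at z≈0.0265. I'll resend with full rows.

Request:
{"op": "carry_out", "data": {
  "moves": [
    {"tx": 2.2, "ty": 4.0, "tz": 0, "wx": 0, "wy": 0, "wz": 0.185, "claw": -0.4},
    {"tx": 2.2, "ty": 4.0, "tz": 0, "wx": 0, "wy": 0, "wz": 0.185, "claw": -0.4},
    {"tx": 2.2, "ty": 4.0, "tz": 0, "wx": 0, "wy": 0, "wz": 0.185, "claw": -0.4},
    {"tx": 2.2, "ty": 4.0, "tz": 0, "wx": 0, "wy": 0, "wz": 0.185, "claw": -0.4},
    {"tx": 2.2, "ty": 4.0, "tz": 0, "wx": 0, "wy": 0, "wz": 0.185, "claw": -0.4},
    {"tx": 2.2, "ty": 4.0, "tz": 0, "wx": 0, "wy": 0, "wz": 0.185, "claw": -0.4},
    {"tx": 2.2, "ty": 4.0, "tz": 0, "wx": 0, "wy": 0, "wz": 0.185, "claw": -0.4},
    {"tx": 2.2, "ty": 4.0, "tz": 0, "wx": 0, "wy": 0, "wz": 0.185, "claw": -0.4}
  ]
}}

```text
clock: 1.15
tcp_pos: [0.3933, -0.2111, 0.2312]
orientation: [0.0, 0.593, 0.805, 0.0]
wrist_force: [0.1, 0.2, -0.4]
finger_gap: 0.0601
grip_force: 0.0
```

Request:
{"op": "carry_out", "data": {
  "moves": [
    {"tx": 2.0, "ty": 4.0, "tz": 0, "wx": 0, "wy": 0, "wz": 0.185, "claw": -0.4},
    {"tx": 2.0, "ty": 3.4, "tz": 0, "wx": 0, "wy": 0, "wz": 0.185, "claw": -0.4},
    {"tx": 0, "ty": 0, "tz": -3, "wx": 0, "wy": 0, "wz": 0.185, "claw": -0.4},
    {"tx": 0, "ty": 0, "tz": -3, "wx": 0, "wy": 0, "wz": 0.185, "claw": -0.4},
    {"tx": 0, "ty": 0, "tz": -2, "wx": 0, "wy": 0, "wz": 0.185, "claw": -0.4},
    {"tx": 0, "ty": 0, "tz": -2, "wx": 0, "wy": 0, "wz": 0.185, "claw": -0.4},
    {"tx": 0, "ty": 0, "tz": 0, "wx": 0, "wy": 0, "wz": 0, "claw": -0.4},
    {"tx": 0, "ty": 0, "tz": 0, "wx": 0, "wy": 0, "wz": 0, "claw": -0.4}
  ]
}}

```text
clock: 2.15
tcp_pos: [0.4332, -0.1387, 0.1319]
orientation: [0.0, 0.084, 0.996, -0.0]
wrist_force: [0.0, 0.3, -0.0]
finger_gap: 0.06
grip_force: 0.0
```

```bash
python3 - <<'E'
from h import *
import pickle
st()
c=read_camera('side');t=read_camera('top')
f=lambda im,x,y,w,h,k:cv2.resize(im[y:y+h,x:x+w],None,fx=k,fy=k,interpolation=cv2.INTER_CUBIC)
cv2.imwrite('pics/hover.png',np.hstack([f(c['image'],190,220,130,150,4)[:560],f(t['image'],340,250,65,140,4)]))
np.set_printoptions(precision=4,suppress=True)
t0=pickle.load(open('top0.pkl','rb'));s0=pickle.load(open('side0.pkl','rb'))
print('dish rim centre',tri(t0,(271.2,250.8),s0,(320,240)),'side at z=.036',atz(s0,320,240,.036))
E
```

```text
t 2.15 tcp [ 0.4332 -0.1387  0.1319] yaw x 2.9737 zaxis [ 4.e-04 -1.e-04 -1.e+00] F [ 0.05  0.29 -0.05] M [-0.05  -0.079 -0.026] gap 0.06 grip 0.0 q [-0.49  0.14 -0.43  1.    0.   -0.32]
dish rim centre (array([0.5563, 0.1162, 0.0342]), np.float64(0.0007088243258773408)) side at z=.036 [0.5567 0.1129 0.036 ]
```

View pics/hover.png

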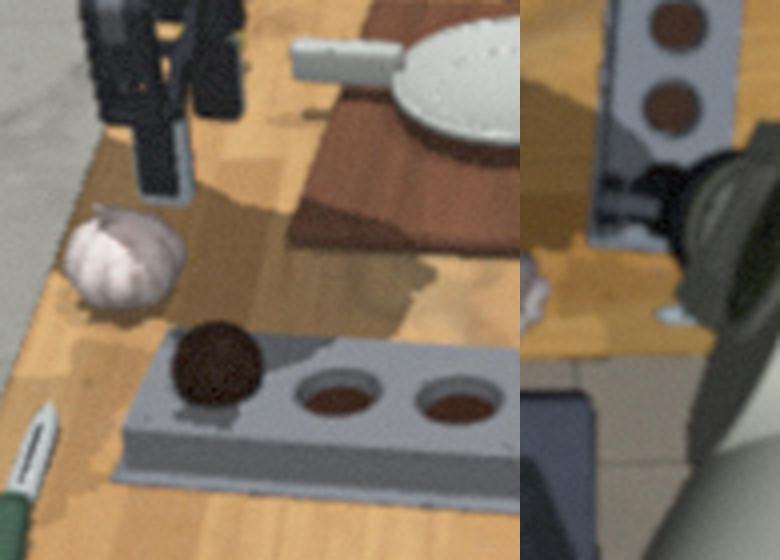

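The hover crop shows the fingers in line with the ball, with the near fingertip at side px (231,268), which is where it should be. I'll descend to TCP z≈0.028, just above the mould's top face.

Request:
{"op": "carry_out", "data": {
  "moves": [
    {"tx": 0.05, "ty": 0.05, "tz": -2, "wx": 0, "wy": 0, "wz": 0, "claw": -0.4},
    {"tx": 0, "ty": 0, "tz": -2, "wx": 0, "wy": 0, "wz": 0, "claw": -0.4},
    {"tx": 0, "ty": 0, "tz": -2, "wx": 0, "wy": 0, "wz": 0, "claw": -0.4},
    {"tx": 0, "ty": 0, "tz": -2, "wx": 0, "wy": 0, "wz": 0, "claw": -0.4},
    {"tx": 0, "ty": 0, "tz": -1.4, "wx": 0, "wy": 0, "wz": 0, "claw": -0.4},
    {"tx": 0, "ty": 0, "tz": -0.6, "wx": 0, "wy": 0, "wz": 0, "claw": -0.4},
    {"tx": 0, "ty": 0, "tz": -0.4, "wx": 0, "wy": 0, "wz": 0, "claw": -0.4},
    {"tx": 0, "ty": 0, "tz": 0, "wx": 0, "wy": 0, "wz": 0, "claw": -0.4}
  ]
}}

```text
clock: 3.25
tcp_pos: [0.4336, -0.1381, 0.0275]
orientation: [0.0, 0.082, 0.997, -0.0]
wrist_force: [0.1, 0.6, 0.1]
finger_gap: 0.0598
grip_force: 0.0
```

Request:
{"op": "carry_out", "data": {
  "moves": [
    {"tx": 0, "ty": 0, "tz": 0, "wx": 0, "wy": 0, "wz": 0, "claw": -0.2},
    {"tx": 0, "ty": 0, "tz": 0, "wx": 0, "wy": 0, "wz": 0, "claw": -0.05},
    {"tx": 0, "ty": 0, "tz": 0, "wx": 0, "wy": 0, "wz": 0, "claw": 0.1},
    {"tx": 0, "ty": 0, "tz": 0, "wx": 0, "wy": 0, "wz": 0, "claw": 0.25},
    {"tx": 0, "ty": 0, "tz": 0, "wx": 0, "wy": 0, "wz": 0, "claw": 0.25},
    {"tx": 0, "ty": 0, "tz": 0, "wx": 0, "wy": 0, "wz": 0, "claw": 0.25}
  ],
  "newtons": 20
}}

```text
clock: 4.0
tcp_pos: [0.4337, -0.1378, 0.0275]
orientation: [0.0, 0.082, 0.997, 0.0]
wrist_force: [0.6, 4.0, 4.8]
finger_gap: 0.0385
grip_force: 20.1
```

```bash
python3 -c "
from h import *
st()"
```

```text
t 4.0 tcp [ 0.4337 -0.1378  0.0275] yaw x 2.9771 zaxis [ 7.e-04  6.e-04 -1.e+00] F [0.56 3.99 4.78] M [ 0.742 -0.181 -0.027] gap 0.0385 grip 20.1 q [-0.49  0.26 -0.58  0.73  0.   -0.32]
```

The grip reads 38.5 mm with a small upward force, so the contact seems to be slightly above the equator. I'll reopen, go about 1.2 mm lower and regrip.

Request:
{"op": "carry_out", "data": {
  "moves": [
    {"tx": 0, "ty": 0, "tz": 0, "wx": 0, "wy": 0, "wz": 0, "claw": -0.1},
    {"tx": 0, "ty": 0.06, "tz": -0.06, "wx": 0, "wy": 0, "wz": 0, "claw": -0.1},
    {"tx": 0, "ty": 0, "tz": -0.06, "wx": 0, "wy": 0, "wz": 0, "claw": -0.1},
    {"tx": 0, "ty": 0, "tz": 0, "wx": 0, "wy": 0, "wz": 0, "claw": 0},
    {"tx": 0, "ty": 0, "tz": 0, "wx": 0, "wy": 0, "wz": 0, "claw": 0.1},
    {"tx": 0, "ty": 0, "tz": 0, "wx": 0, "wy": 0, "wz": 0, "claw": 0.25},
    {"tx": 0, "ty": 0, "tz": 0, "wx": 0, "wy": 0, "wz": 0, "claw": 0.25}
  ],
  "newtons": 25
}}

```text
clock: 4.88
tcp_pos: [0.4333, -0.1375, 0.0261]
orientation: [-0.0, 0.082, 0.997, -0.0]
wrist_force: [-1.0, 0.5, -0.3]
finger_gap: 0.0384
grip_force: 25.1
```

```bash
python3 -c "
from h import *
st()"
```

```text
t 4.88 tcp [ 0.4333 -0.1375  0.0261] yaw x 2.9767 zaxis [-2.e-04 -1.e-04 -1.e+00] F [-0.97  0.53 -0.32] M [-0.07   0.124  0.014] gap 0.0384 grip 25.1 q [-0.48  0.26 -0.58  0.73 -0.   -0.32]
```

The forces are neutral now. I'll lift gently and check.

Request:
{"op": "carry_out", "data": {
  "moves": [
    {"tx": 0, "ty": 0, "tz": 0.3, "wx": 0, "wy": 0, "wz": 0, "claw": 0.25},
    {"tx": 0, "ty": 0, "tz": 0.6, "wx": 0, "wy": 0, "wz": 0, "claw": 0.25},
    {"tx": 0, "ty": 0, "tz": 1.0, "wx": 0, "wy": 0, "wz": 0, "claw": 0.25},
    {"tx": 0, "ty": 0, "tz": 1.5, "wx": 0, "wy": 0, "wz": 0, "claw": 0.25},
    {"tx": 0, "ty": 0, "tz": 2.0, "wx": 0, "wy": 0, "wz": 0, "claw": 0.25},
    {"tx": 0, "ty": 0, "tz": 2.0, "wx": 0, "wy": 0, "wz": 0, "claw": 0.25},
    {"tx": 0, "ty": 0, "tz": 1.5, "wx": 0, "wy": 0, "wz": 0, "claw": 0.25},
    {"tx": 0, "ty": 0, "tz": 0, "wx": 0, "wy": 0, "wz": 0, "claw": 0.25}
  ]
}}

```text
clock: 5.88
tcp_pos: [0.4345, -0.138, 0.1168]
orientation: [0.002, 0.082, 0.997, -0.001]
wrist_force: [0.1, -0.6, -0.5]
finger_gap: 0.0381
grip_force: 25.2
```

```bash
python3 -c "
from h import *
st()
c=read_camera('side');cv2.imwrite('pics/lift.png',cv2.resize(c['image'][200:360,180:340],None,fx=3.5,fy=3.5,interpolation=cv2.INTER_CUBIC))"
```

```text
t 5.88 tcp [ 0.4345 -0.138   0.1168] yaw x 2.9769 zaxis [ 0.0031 -0.0015 -1.    ] F [ 0.09 -0.64 -0.5 ] M [-0.043  0.026 -0.018] gap 0.0381 grip 25.2 q [-0.48  0.15 -0.45  0.96  0.   -0.32]
```

View pics/lift.png

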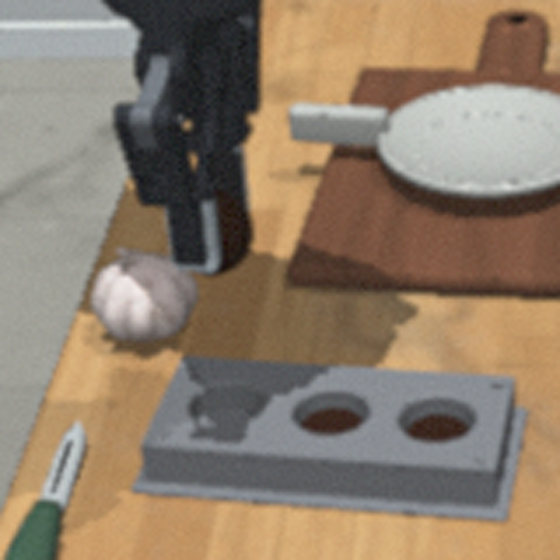

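The ball is held between the fingers at crop (230,230) and its cavity is empty. Next I'll carry it over the dish centre, about (0.556, 0.115).

Request:
{"op": "carry_out", "data": {
  "moves": [
    {"tx": 0.8, "ty": 1.6, "tz": 0, "wx": 0, "wy": 0, "wz": 0, "claw": 0.25},
    {"tx": 1.8, "ty": 3.8, "tz": 0, "wx": 0, "wy": 0, "wz": 0, "claw": 0.25},
    {"tx": 2.4, "ty": 5.0, "tz": 0, "wx": 0, "wy": 0, "wz": 0, "claw": 0.25},
    {"tx": 2.4, "ty": 5.0, "tz": 0, "wx": 0, "wy": 0, "wz": 0, "claw": 0.25},
    {"tx": 2.4, "ty": 5.0, "tz": 0, "wx": 0, "wy": 0, "wz": 0, "claw": 0.25},
    {"tx": 1.6, "ty": 3.3, "tz": 0, "wx": 0, "wy": 0, "wz": 0, "claw": 0.25},
    {"tx": 0.8, "ty": 1.6, "tz": 0, "wx": 0, "wy": 0, "wz": 0, "claw": 0.25},
    {"tx": 0, "ty": 0, "tz": 0, "wx": 0, "wy": 0, "wz": 0, "claw": 0.25}
  ]
}}

```text
clock: 6.92
tcp_pos: [0.5551, 0.116, 0.1143]
orientation: [-0.001, 0.082, 0.997, -0.0]
wrist_force: [-1.1, -0.1, -0.6]
finger_gap: 0.0383
grip_force: 25.3
```

Request:
{"op": "carry_out", "data": {
  "moves": [
    {"tx": 0, "ty": 0, "tz": -1.5, "wx": 0, "wy": 0, "wz": 0, "claw": 0.25},
    {"tx": 0, "ty": 0, "tz": -1.5, "wx": 0, "wy": 0, "wz": 0, "claw": 0.25},
    {"tx": 0, "ty": 0, "tz": -1.5, "wx": 0, "wy": 0, "wz": 0, "claw": 0.25},
    {"tx": 0, "ty": 0, "tz": -1.5, "wx": 0, "wy": 0, "wz": 0, "claw": 0.25},
    {"tx": 0, "ty": 0, "tz": -1.0, "wx": 0, "wy": 0, "wz": 0, "claw": 0.25},
    {"tx": 0, "ty": 0, "tz": -0.6, "wx": 0, "wy": 0, "wz": 0, "claw": 0.25},
    {"tx": 0, "ty": 0, "tz": 0, "wx": 0, "wy": 0, "wz": 0, "claw": 0.25},
    {"tx": 0, "ty": 0, "tz": 0, "wx": 0, "wy": 0, "wz": 0, "claw": 0.25}
  ]
}}

```text
clock: 7.92
tcp_pos: [0.5559, 0.1156, 0.0396]
orientation: [0.0, 0.082, 0.997, 0.0]
wrist_force: [-0.8, 0.4, 0.4]
finger_gap: 0.0383
grip_force: 25.3
```

```bash
python3 -c "
from h import *
st()
c=read_camera('side');cv2.imwrite('pics/place.png',cv2.resize(c['image'][150:290,240:400],None,fx=4,fy=4,interpolation=cv2.INTER_CUBIC))"
```

```text
t 7.92 tcp [0.5559 0.1156 0.0396] yaw x 2.9769 zaxis [ 9.e-04  2.e-04 -1.e+00] F [-0.85  0.42  0.36] M [-0.022  0.04   0.016] gap 0.0383 grip 25.3 q [ 0.06  0.43 -0.28  0.86  0.    0.23]
```

View pics/place.png

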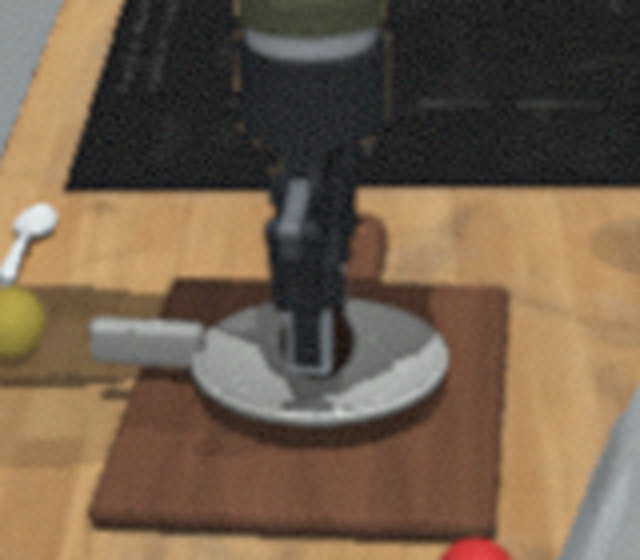

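The ball is over the dish centre, at crop (315,345) against a rim spanning columns 192–448. I'll lower it in millimetre steps until I feel contact.

Request:
{"op": "carry_out", "data": {
  "moves": [
    {"tx": 0, "ty": 0, "tz": -0.2, "wx": 0, "wy": 0, "wz": 0, "claw": 0.25},
    {"tx": 0, "ty": 0, "tz": -0.15, "wx": 0, "wy": 0, "wz": 0, "claw": 0.25},
    {"tx": 0, "ty": 0, "tz": -0.1, "wx": 0, "wy": 0, "wz": 0, "claw": 0.25},
    {"tx": 0, "ty": 0, "tz": 0, "wx": 0, "wy": 0, "wz": 0, "claw": 0.25}
  ]
}}

```text
clock: 8.48
tcp_pos: [0.5555, 0.1155, 0.0348]
orientation: [0.0, 0.082, 0.997, 0.0]
wrist_force: [-1.1, -0.7, 1.7]
finger_gap: 0.0384
grip_force: 25.4
```

Request:
{"op": "carry_out", "data": {
  "moves": [
    {"tx": 0, "ty": 0, "tz": -0.05, "wx": 0, "wy": 0, "wz": 0, "claw": 0.25},
    {"tx": 0, "ty": 0, "tz": -0.05, "wx": 0, "wy": 0, "wz": 0, "claw": 0.25},
    {"tx": 0, "ty": 0, "tz": 0, "wx": 0, "wy": 0, "wz": 0, "claw": 0.25}
  ]
}}

```text
clock: 8.85
tcp_pos: [0.5559, 0.1154, 0.0347]
orientation: [0.001, 0.082, 0.997, -0.0]
wrist_force: [-2.5, -0.3, 7.6]
finger_gap: 0.0381
grip_force: 25.8
```

Contact felt at TCP z≈0.0347. I'll relieve the pressure and open slowly, only partway.

Request:
{"op": "carry_out", "data": {
  "moves": [
    {"tx": 0, "ty": 0, "tz": 0.06, "wx": 0, "wy": 0, "wz": 0, "claw": 0.25},
    {"tx": 0, "ty": 0, "tz": 0, "wx": 0, "wy": 0, "wz": 0, "claw": 0.12},
    {"tx": 0, "ty": 0, "tz": 0, "wx": 0, "wy": 0, "wz": 0, "claw": 0.08},
    {"tx": 0, "ty": 0, "tz": 0, "wx": 0, "wy": 0, "wz": 0, "claw": 0.04},
    {"tx": 0, "ty": 0, "tz": 0, "wx": 0, "wy": 0, "wz": 0, "claw": 0.0},
    {"tx": 0, "ty": 0, "tz": 0, "wx": 0, "wy": 0, "wz": 0, "claw": -0.15},
    {"tx": 0, "ty": 0, "tz": 0, "wx": 0, "wy": 0, "wz": 0, "claw": -0.35},
    {"tx": 0, "ty": 0, "tz": 0, "wx": 0, "wy": 0, "wz": 0, "claw": -0.35}
  ]
}}

```text
clock: 9.85
tcp_pos: [0.5554, 0.1155, 0.0342]
orientation: [-0.0, 0.082, 0.997, 0.0]
wrist_force: [-0.2, 1.7, -0.4]
finger_gap: 0.0577
grip_force: 0.0
```

Request:
{"op": "carry_out", "data": {
  "moves": [
    {"tx": 0, "ty": 0, "tz": 0.5, "wx": 0, "wy": 0, "wz": 0, "claw": -0.35},
    {"tx": 0, "ty": 0, "tz": 1, "wx": 0, "wy": 0, "wz": 0, "claw": -0.35},
    {"tx": 0, "ty": 0, "tz": 2, "wx": 0, "wy": 0, "wz": 0, "claw": -0.35},
    {"tx": 0, "ty": 0, "tz": 3, "wx": 0, "wy": 0, "wz": 0, "claw": -0.35},
    {"tx": 0, "ty": 0, "tz": 3, "wx": 0, "wy": 0, "wz": 0, "claw": -0.35},
    {"tx": -3, "ty": 0.5, "tz": 0, "wx": 0, "wy": 0, "wz": 0, "claw": -0.35},
    {"tx": -4, "ty": 0.7, "tz": 0, "wx": 0, "wy": 0, "wz": 0, "claw": -0.35},
    {"tx": -2.6, "ty": 0.4, "tz": 0, "wx": 0, "wy": 0, "wz": 0, "claw": -0.35}
  ]
}}

```text
clock: 10.85
tcp_pos: [0.4578, 0.1317, 0.13]
orientation: [0.0, 0.082, 0.997, 0.0]
wrist_force: [0.4, -0.1, 0.6]
finger_gap: 0.0576
grip_force: 0.0
```

```bash
cat > m.py <<'E'
from h import *
import sys
st()
c=read_camera('side');t=read_camera('top')
f=lambda im,x,y,w,h,k:cv2.resize(im[y:y+h,x:x+w],None,fx=k,fy=k,interpolation=cv2.INTER_CUBIC)
cv2.imwrite(f'pics/{sys.argv[1]}.png',np.hstack([f(c['image'],240,190,130,110,3.5),f(t['image'],225,205,90,110,3.5)]))
E
python3 m.py placed
```

```text
t 10.85 tcp [0.4578 0.1317 0.13  ] yaw x 2.9771 zaxis [ 3.e-04  2.e-04 -1.e+00] F [ 0.37 -0.11  0.56] M [0.019 0.005 0.045] gap 0.0576 grip 0.0 q [ 0.11  0.18 -0.38  1.01  0.    0.28]
```

View pics/placed.png

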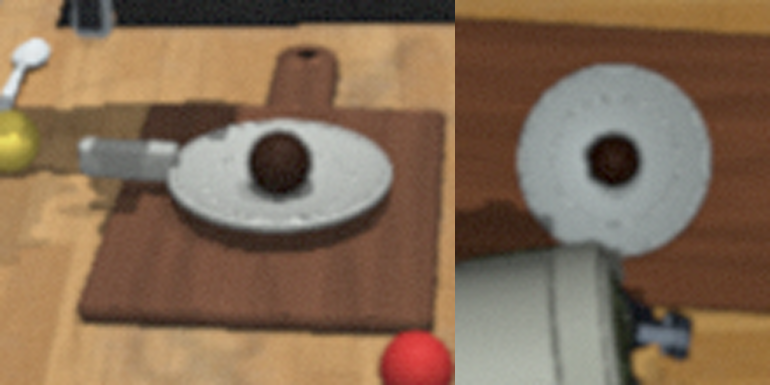

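The dark ball sits centred in the dish: side crop (279,162), top crop (613,159), with the rim centred at about (614,160). The dish hasn't moved. I'll descend on the handle at about (0.4605, 0.132).

Request:
{"op": "carry_out", "data": {
  "moves": [
    {"tx": 0.28, "ty": 0.05, "tz": -2, "wx": 0, "wy": 0, "wz": 0, "claw": -0.35},
    {"tx": 0, "ty": 0, "tz": -2, "wx": 0, "wy": 0, "wz": 0, "claw": -0.35},
    {"tx": 0, "ty": 0, "tz": -2, "wx": 0, "wy": 0, "wz": 0, "claw": -0.35},
    {"tx": 0, "ty": 0, "tz": -2, "wx": 0, "wy": 0, "wz": 0, "claw": -0.35},
    {"tx": 0, "ty": 0, "tz": -1.4, "wx": 0, "wy": 0, "wz": 0, "claw": -0.35},
    {"tx": 0, "ty": 0, "tz": -0.9, "wx": 0, "wy": 0, "wz": 0, "claw": -0.35},
    {"tx": 0, "ty": 0, "tz": -0.4, "wx": 0, "wy": 0, "wz": 0, "claw": -0.2},
    {"tx": 0, "ty": 0, "tz": 0, "wx": 0, "wy": 0, "wz": 0, "claw": 0.0}
  ]
}}

```text
clock: 11.95
tcp_pos: [0.4624, 0.132, 0.0224]
orientation: [0.0, 0.082, 0.997, 0.0]
wrist_force: [-0.1, -0.2, 0.0]
finger_gap: 0.0427
grip_force: 0.0
```

```bash
python3 m.py handle; python3 - <<'E'
from h import *
import pickle
t=pickle.load(open('top0.pkl','rb'));s=pickle.load(open('side0.pkl','rb'))
print('ball in dish',tri(t,(269.8,250.1),s,(319.3,235.9)))
E
```

```text
t 11.95 tcp [0.4624 0.132  0.0224] yaw x 2.9768 zaxis [ 3.e-04  1.e-04 -1.e+00] F [-0.15 -0.2   0.04] M [0.019 0.01  0.063] gap 0.0427 grip 0.0 q [ 0.11  0.31 -0.52  0.74  0.    0.28]
ball in dish (array([0.55633331, 0.1190059 , 0.0425802 ]), np.float64(0.002197033838800798))
```

View pics/handle.png

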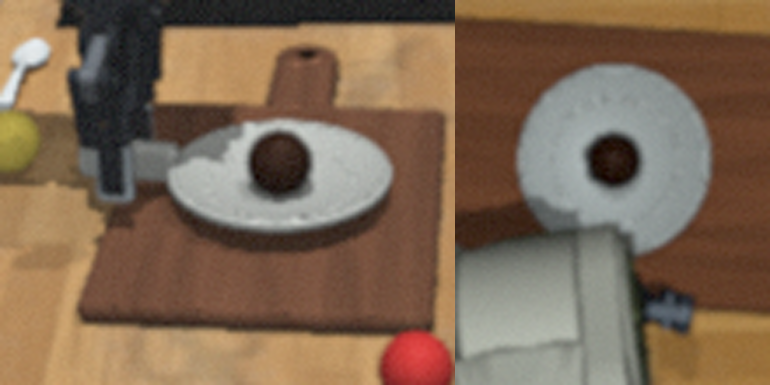

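The fingers straddle the handle midway, at side crop (115,160), and the ball is still centred. I'll close slowly and watch the side force.

Request:
{"op": "carry_out", "data": {
  "moves": [
    {"tx": 0, "ty": 0, "tz": 0, "wx": 0, "wy": 0, "wz": 0, "claw": 0.2},
    {"tx": 0, "ty": 0, "tz": 0, "wx": 0, "wy": 0, "wz": 0, "claw": 0.4},
    {"tx": 0, "ty": 0, "tz": 0, "wx": 0, "wy": 0, "wz": 0, "claw": 0.5},
    {"tx": 0, "ty": 0, "tz": 0, "wx": 0, "wy": 0, "wz": 0, "claw": 0.54},
    {"tx": 0, "ty": 0, "tz": 0, "wx": 0, "wy": 0, "wz": 0, "claw": 0.57},
    {"tx": 0, "ty": 0, "tz": 0, "wx": 0, "wy": 0, "wz": 0, "claw": 0.59}
  ],
  "newtons": 20
}}

```text
clock: 12.8
tcp_pos: [0.4622, 0.1321, 0.0222]
orientation: [0.0, 0.082, 0.997, 0.0]
wrist_force: [-0.1, 1.5, 0.1]
finger_gap: 0.0174
grip_force: 0.2
```

Request:
{"op": "carry_out", "data": {
  "moves": [
    {"tx": 0, "ty": 0, "tz": 0, "wx": 0, "wy": 0, "wz": 0, "claw": 0.605},
    {"tx": 0, "ty": 0, "tz": 0, "wx": 0, "wy": 0, "wz": 0, "claw": 0.62},
    {"tx": 0, "ty": 0, "tz": 0, "wx": 0, "wy": 0, "wz": 0, "claw": 0.635},
    {"tx": 0, "ty": 0, "tz": 0, "wx": 0, "wy": 0, "wz": 0, "claw": 0.65},
    {"tx": 0, "ty": 0, "tz": 0, "wx": 0, "wy": 0, "wz": 0, "claw": 0.665},
    {"tx": 0, "ty": 0, "tz": 0, "wx": 0, "wy": 0, "wz": 0, "claw": 0.68},
    {"tx": 0, "ty": 0, "tz": 0, "wx": 0, "wy": 0, "wz": 0, "claw": 0.72},
    {"tx": 0, "ty": 0, "tz": 0, "wx": 0, "wy": 0, "wz": 0, "claw": 0.75}
  ]
}}

```text
clock: 13.8
tcp_pos: [0.4624, 0.1321, 0.0223]
orientation: [0.0, 0.082, 0.997, 0.0]
wrist_force: [0.3, 1.6, 0.7]
finger_gap: 0.0139
grip_force: 20.6
```

The handle is gripped at 13.9 mm. I'll firm the grip, then lift.

Request:
{"op": "carry_out", "data": {
  "moves": [
    {"tx": 0, "ty": 0, "tz": 0, "wx": 0, "wy": 0, "wz": 0, "claw": 0.85},
    {"tx": 0, "ty": 0, "tz": 0, "wx": 0, "wy": 0, "wz": 0, "claw": 1},
    {"tx": 0, "ty": 0, "tz": 0, "wx": 0, "wy": 0, "wz": 0, "claw": 1},
    {"tx": 0, "ty": 0, "tz": 0.1, "wx": 0, "wy": 0, "wz": 0, "claw": 1},
    {"tx": 0, "ty": 0, "tz": 0.15, "wx": 0, "wy": 0, "wz": 0, "claw": 1},
    {"tx": 0, "ty": 0, "tz": 0.25, "wx": 0, "wy": 0, "wz": 0, "claw": 1},
    {"tx": 0, "ty": 0, "tz": 0.25, "wx": 0, "wy": 0, "wz": 0, "claw": 1},
    {"tx": 0, "ty": 0, "tz": 0.25, "wx": 0, "wy": 0, "wz": 0, "claw": 1}
  ],
  "newtons": 110
}}

```text
clock: 14.8
tcp_pos: [0.4621, 0.132, 0.0323]
orientation: [-0.0, 0.082, 0.997, 0.0]
wrist_force: [0.2, 0.3, -1.9]
finger_gap: 0.0123
grip_force: 107.2
```

```bash
cat > lv.py <<'E'
from h import *
st()
for n in('side','top'):
    c=read_camera(n);im=c['image'].astype(int)
    # dark ball + grey dish blobs
    x0,x1,y0,y1=(240,400,150,290) if n=='side' else (190,330,190,310)
    sub=im[y0:y1,x0:x1];hsv=cv2.cvtColor(c['image'],cv2.COLOR_BGR2HSV)[y0:y1,x0:x1]
    g=((hsv[...,1]<40)&(hsv[...,2]>115)).astype(np.uint8)
    g=cv2.morphologyEx(g,cv2.MORPH_CLOSE,np.ones((19,19),np.uint8));g=cv2.morphologyEx(g,cv2.MORPH_OPEN,cv2.getStructuringElement(2,(19,19)))
    cs,_=cv2.findContours(g,0,1);cc=max(cs,key=cv2.contourArea);e=cv2.fitEllipse(cv2.convexHull(cc))
    (ex,ey),ax,an=e;ex+=x0;ey+=y0
    # depth plane from rim annulus: light-grey pixels
    m=np.zeros(g.shape,np.uint8);cv2.ellipse(m,((ex-x0,ey-y0),(ax[0]*.95,ax[1]*.95),an),1,-1);P=[];B=[]
    for v,u in zip(*np.nonzero(m)):
        if c['z_map'][v+y0,u+x0]<=0: continue
        p=depthpt(c,u+x0,v+y0)
        if hsv[v,u,2]<70: B.append((u+x0,v+y0))
        elif hsv[v,u,1]<45: P.append(p)
    P=np.array(P)
    # fit tilted dish: z=a+bx+cy+cone(r)
    from scipy.optimize import least_squares
    cone=lambda r:np.where(r<.045,r*.1405,.0063+(r-.045)*.445)
    def f(q):
        d=P[:,:2]-q[3:5];return P[:,2]-(q[0]+d@q[1:3]+cone(np.hypot(*d.T)))
    q=least_squares(f,[P[:,2].mean(),0,0,*P[:,:2].mean(0)],loss='soft_l1',f_scale=.002).x
    print(n,'ellipse',np.round([ex,ey,*ax,an],1),'ball px',np.round(np.mean(B,0),1) if B else None,len(B),'bottom z',round(q[0]-.005,4),'slopes deg',np.round(np.degrees(q[1:3]),2),'centre',np.round(q[3:],4),len(P))
    if B: print('  ball xy at z0+.02',np.round(atz(c,*np.mean(B,0),q[0]+.02),4))
E
python3 lv.py
```

```text
t 14.8 tcp [0.4621 0.132  0.0323] yaw x 2.9766 zaxis [-2.e-04  0.e+00 -1.e+00] F [ 0.24  0.34 -1.87] M [0.043 0.2   0.036] gap 0.0123 grip 107.2 q [ 0.11  0.29 -0.51  0.77  0.    0.28]
side ellipse [319.1 236.4  31.   63.2  88.8] ball px [318.9 233.7] 237 bottom z 0.0265 slopes deg [-0.24  0.12] centre [0.5556 0.1162] 1210
  ball xy at z0+.02 [0.5548 0.1117 0.0515]
top ellipse [254.1 277.5  71.2 120.3  32.2] ball px [253.6 268.9] 642 bottom z 0.1252 slopes deg [-236.28   40.2 ] centre [0.5671 0.2025] 4158
  ball xy at z0+.02 [0.5131 0.1492 0.1502]
```

It's lifted 1 cm and level (slopes about 0.2° from the side depth). The top fit is spoilt by the arm. I'll lift to 10 cm smoothly.

Request:
{"op": "carry_out", "data": {
  "moves": [
    {"tx": 0, "ty": 0, "tz": 0.5, "wx": 0, "wy": 0, "wz": 0, "claw": 1},
    {"tx": 0, "ty": 0, "tz": 0.8, "wx": 0, "wy": 0, "wz": 0, "claw": 1},
    {"tx": 0, "ty": 0, "tz": 1.1, "wx": 0, "wy": 0, "wz": 0, "claw": 1},
    {"tx": 0, "ty": 0, "tz": 1.3, "wx": 0, "wy": 0, "wz": 0, "claw": 1},
    {"tx": 0, "ty": 0, "tz": 1.3, "wx": 0, "wy": 0, "wz": 0, "claw": 1},
    {"tx": 0, "ty": 0, "tz": 1.3, "wx": 0, "wy": 0, "wz": 0, "claw": 1},
    {"tx": 0, "ty": 0, "tz": 1.1, "wx": 0, "wy": 0, "wz": 0, "claw": 1},
    {"tx": 0, "ty": 0, "tz": 0.8, "wx": 0, "wy": 0, "wz": 0, "claw": 1}
  ]
}}

```text
clock: 15.9
tcp_pos: [0.4624, 0.1321, 0.1151]
orientation: [0.0, 0.082, 0.997, 0.0]
wrist_force: [0.3, -0.3, -2.6]
finger_gap: 0.012
grip_force: 107.3
```

Request:
{"op": "carry_out", "data": {
  "moves": [
    {"tx": 0, "ty": 0, "tz": 0.5, "wx": 0, "wy": 0, "wz": 0, "claw": 1},
    {"tx": 0, "ty": 0, "tz": 0.3, "wx": 0, "wy": 0, "wz": 0, "claw": 1},
    {"tx": 0, "ty": 0, "tz": 0, "wx": 0, "wy": 0, "wz": 0, "claw": 1},
    {"tx": 0, "ty": 0, "tz": 0, "wx": 0, "wy": 0, "wz": 0, "claw": 1},
    {"tx": 0, "ty": 0, "tz": 0, "wx": 0, "wy": 0, "wz": 0, "claw": 1},
    {"tx": 0, "ty": 0, "tz": 0, "wx": 0, "wy": 0, "wz": 0, "claw": 1}
  ]
}}

```text
clock: 16.65
tcp_pos: [0.4621, 0.132, 0.122]
orientation: [-0.0, 0.082, 0.997, 0.0]
wrist_force: [-0.0, 0.4, -2.1]
finger_gap: 0.0119
grip_force: 107.3
```

```bash
python3 lv.py; python3 - <<'E'
import numpy as np
# turn about dish centre C0 -> board centre, TCP path for total -1.49 rad with a smooth profile over 36 rows
C0=np.array([.5563,.1158]);C1=np.array([.5548,.1225]);T=np.array([.4622,.132])
d=T-C0;print('r',np.hypot(*d),'dir',np.degrees(np.arctan2(d[1],d[0])))
tot=np.radians(85.2)-np.radians(170.5);N=32
s=np.linspace(0,1,N+1);s=10*s**3-15*s**4+6*s**5
p=[]
for k in s:
    a=tot*k;R=np.array([[np.cos(a),-np.sin(a)],[np.sin(a),np.cos(a)]]);p.append(C0+(C1-C0)*k+R@d)
p=np.round(np.array(p)*100,2);w=np.round(tot*s,3)
for i in range(N): print(i,np.round(p[i+1]-p[i],2),round(w[i+1]-w[i],3))
print(p[-1],tot)
E
```

```text
t 16.65 tcp [0.4621 0.132  0.122 ] yaw x 2.9768 zaxis [-3.e-04  1.e-04 -1.e+00] F [-0.02  0.43 -2.12] M [ 0.102  0.229 -0.016] gap 0.0119 grip 107.3 q [ 0.11  0.2  -0.39  0.99  0.    0.28]
side ellipse [318.2 196.8  28.4  65.9  88.8] ball px [318.1 194. ] 250 bottom z 0.1162 slopes deg [-0.28  0.95] centre [0.5557 0.1178] 1121
  ball xy at z0+.02 [0.5549 0.1116 0.1412]
top ellipse [242.9 280.3  79.1 141.4  40.3] ball px [249.4 268.1] 807 bottom z 0.2458 slopes deg [-2.5357e+02 -2.4000e-01] centre [0.5463 0.0329] 4708
  ball xy at z0+.02 [0.5152 0.1456 0.2708]
r 0.09548429190186207 dir 170.23186644583586
0 [0. 0.] 0.0
1 [0.01 0.03] -0.003
2 [0.01 0.07] -0.008
3 [0.02 0.14] -0.013
4 [0.04 0.2 ] -0.02
5 [0.05 0.27] -0.029
6 [0.09 0.35] -0.036
7 [0.12 0.43] -0.045
8 [0.17 0.5 ] -0.053
9 [0.23 0.56] -0.061
10 [0.29 0.61] -0.068
11 [0.35 0.64] -0.074
12 [0.43 0.65] -0.079
13 [0.51 0.64] -0.083
14 [0.56 0.62] -0.085
15 [0.63 0.57] -0.087
16 [0.67 0.52] -0.087
17 [0.7  0.45] -0.086
18 [0.71 0.37] -0.083
19 [0.7  0.31] -0.079
20 [0.67 0.23] -0.074
21 [0.62 0.16] -0.068
22 [0.57 0.12] -0.061
23 [0.5  0.07] -0.053
24 [0.42 0.04] -0.045
25 [0.35 0.01] -0.036
26 [0.27 0.01] -0.028
27 [0.19 0.  ] -0.021
28 [ 0.12 -0.01] -0.013
29 [0.07 0.  ] -0.007
30 [0.03 0.  ] -0.003
31 [0. 0.] -0.001
[56.32 21.76] -1.488765851951163
```

It's up 10 cm and level, with the ball centred. Now I'll make the clockwise turn about the dish centre, slowly, while drifting to the board's middle.

Request:
{"op": "carry_out", "data": {
  "moves": [
    {"tx": 0.01, "ty": 0.03, "tz": 0, "wx": 0, "wy": 0, "wz": -0.003, "claw": 1},
    {"tx": 0.01, "ty": 0.07, "tz": 0, "wx": 0, "wy": 0, "wz": -0.008, "claw": 1},
    {"tx": 0.02, "ty": 0.14, "tz": 0, "wx": 0, "wy": 0, "wz": -0.013, "claw": 1},
    {"tx": 0.04, "ty": 0.2, "tz": 0, "wx": 0, "wy": 0, "wz": -0.02, "claw": 1},
    {"tx": 0.05, "ty": 0.27, "tz": 0, "wx": 0, "wy": 0, "wz": -0.029, "claw": 1},
    {"tx": 0.09, "ty": 0.35, "tz": 0, "wx": 0, "wy": 0, "wz": -0.036, "claw": 1},
    {"tx": 0.12, "ty": 0.43, "tz": 0, "wx": 0, "wy": 0, "wz": -0.045, "claw": 1},
    {"tx": 0.17, "ty": 0.5, "tz": 0, "wx": 0, "wy": 0, "wz": -0.053, "claw": 1}
  ]
}}

```text
clock: 17.75
tcp_pos: [0.4674, 0.1522, 0.1222]
orientation: [0.0, 0.186, 0.983, 0.0]
wrist_force: [-1.2, 0.3, -3.3]
finger_gap: 0.0122
grip_force: 107.3
```

Request:
{"op": "carry_out", "data": {
  "moves": [
    {"tx": 0.23, "ty": 0.56, "tz": 0, "wx": 0, "wy": 0, "wz": -0.061, "claw": 1},
    {"tx": 0.29, "ty": 0.61, "tz": 0, "wx": 0, "wy": 0, "wz": -0.068, "claw": 1},
    {"tx": 0.35, "ty": 0.64, "tz": 0, "wx": 0, "wy": 0, "wz": -0.074, "claw": 1},
    {"tx": 0.43, "ty": 0.65, "tz": 0, "wx": 0, "wy": 0, "wz": -0.079, "claw": 1},
    {"tx": 0.51, "ty": 0.64, "tz": 0, "wx": 0, "wy": 0, "wz": -0.083, "claw": 1},
    {"tx": 0.56, "ty": 0.62, "tz": 0, "wx": 0, "wy": 0, "wz": -0.085, "claw": 1},
    {"tx": 0.63, "ty": 0.57, "tz": 0, "wx": 0, "wy": 0, "wz": -0.087, "claw": 1},
    {"tx": 0.67, "ty": 0.52, "tz": 0, "wx": 0, "wy": 0, "wz": -0.087, "claw": 1}
  ]
}}

```text
clock: 18.75
tcp_pos: [0.5043, 0.2006, 0.1222]
orientation: [-0.0, 0.479, 0.878, 0.0]
wrist_force: [0.1, -0.3, -3.2]
finger_gap: 0.0122
grip_force: 107.3
```

Request:
{"op": "carry_out", "data": {
  "moves": [
    {"tx": 0.7, "ty": 0.45, "tz": 0, "wx": 0, "wy": 0, "wz": -0.086, "claw": 1},
    {"tx": 0.71, "ty": 0.37, "tz": 0, "wx": 0, "wy": 0, "wz": -0.083, "claw": 1},
    {"tx": 0.7, "ty": 0.31, "tz": 0, "wx": 0, "wy": 0, "wz": -0.079, "claw": 1},
    {"tx": 0.67, "ty": 0.23, "tz": 0, "wx": 0, "wy": 0, "wz": -0.074, "claw": 1},
    {"tx": 0.62, "ty": 0.16, "tz": 0, "wx": 0, "wy": 0, "wz": -0.068, "claw": 1},
    {"tx": 0.57, "ty": 0.12, "tz": 0, "wx": 0, "wy": 0, "wz": -0.061, "claw": 1},
    {"tx": 0.5, "ty": 0.07, "tz": 0, "wx": 0, "wy": 0, "wz": -0.053, "claw": 1},
    {"tx": 0.42, "ty": 0.04, "tz": 0, "wx": 0, "wy": 0, "wz": -0.045, "claw": 1}
  ]
}}

```text
clock: 19.75
tcp_pos: [0.5533, 0.2179, 0.1221]
orientation: [-0.0, 0.699, 0.715, 0.0]
wrist_force: [-0.1, 0.5, -2.8]
finger_gap: 0.012
grip_force: 107.3
```

Request:
{"op": "carry_out", "data": {
  "moves": [
    {"tx": 0.35, "ty": 0.01, "tz": 0, "wx": 0, "wy": 0, "wz": -0.036, "claw": 1},
    {"tx": 0.27, "ty": 0.01, "tz": 0, "wx": 0, "wy": 0, "wz": -0.028, "claw": 1},
    {"tx": 0.19, "ty": 0, "tz": 0, "wx": 0, "wy": 0, "wz": -0.021, "claw": 1},
    {"tx": 0.12, "ty": 0, "tz": 0, "wx": 0, "wy": 0, "wz": -0.013, "claw": 1},
    {"tx": 0.07, "ty": 0, "tz": 0, "wx": 0, "wy": 0, "wz": -0.007, "claw": 1},
    {"tx": 0.03, "ty": 0, "tz": 0, "wx": 0, "wy": 0, "wz": -0.003, "claw": 1},
    {"tx": 0, "ty": 0, "tz": 0, "wx": 0, "wy": 0, "wz": 0, "claw": 1},
    {"tx": 0, "ty": 0, "tz": 0, "wx": 0, "wy": 0, "wz": 0, "claw": 1}
  ]
}}

```text
clock: 20.75
tcp_pos: [0.5632, 0.2177, 0.1222]
orientation: [0.0, 0.736, 0.678, 0.0]
wrist_force: [0.2, 0.2, -2.2]
finger_gap: 0.0125
grip_force: 107.3
```

```bash
sed -i 's/240,190,130,110,3.5/240,160,130,150,3.5/; s/225,205,90,110,3.5/205,175,130,150,3.5/' m.py; sed -i 's/np.hstack(\[\(.*\)\]))$/cv2.resize(np.hstack([\1]),(790,456)))/' m.py; python3 lv.py; python3 m.py turned
```

```text
t 20.75 tcp [0.5632 0.2177 0.1222] yaw x 1.4888 zaxis [ 1.e-04 -0.e+00 -1.e+00] F [ 0.23  0.17 -2.17] M [ 0.159  0.009 -0.008] gap 0.0125 grip 107.3 q [ 0.24  0.42 -0.07  1.08 -0.    1.89]
side ellipse [318.5 195.2  29.3  64.4  88.6] ball px [318.4 192.7] 253 bottom z 0.1263 slopes deg [  0.32 -19.42] centre [0.5569 0.0628] 1146
  ball xy at z0+.02 [0.556  0.0949 0.1513]
top ellipse [265.2 249.   58.   61.8 104.1] ball px [265.6 249.2] 213 bottom z 0.1149 slopes deg [-0.68  0.55] centre [0.5555 0.1234] 2397
  ball xy at z0+.02 [0.5564 0.1223 0.1399]
t 20.85 tcp [0.5632 0.2178 0.1222] yaw x 1.4888 zaxis [ 1.e-04  0.e+00 -1.e+00] F [-0.31  0.31 -2.51] M [ 0.248 -0.033 -0.015] gap 0.012 grip 107.3 q [ 0.24  0.42 -0.07  1.08 -0.    1.89]
```

View pics/turned.png

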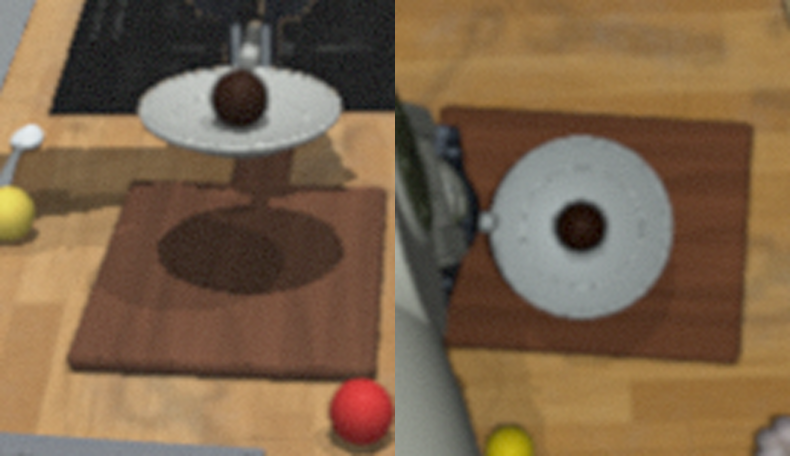

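The picture shows the dish level about 10 cm above the board's middle: centre (0.5555, 0.1234) against the board's (0.5546, 0.1227). The ball is in its middle at top crop (581,226), and the handle points along the board's handle. The top fit gives tilt under 1°. I'm handing in.

```bash
python3 -c "
from h import *
print(np.abs(st()['qvel']).max()); print(env.hand_in())"
```

```text
t 20.95 tcp [0.5632 0.2177 0.1222] yaw x 1.4888 zaxis [ 1.e-04 -0.e+00 -1.e+00] F [ 0.01  1.17 -2.56] M [ 0.186 -0.035 -0.003] gap 0.0125 grip 107.3 q [ 0.24  0.42 -0.07  1.08 -0.    1.89]
0.0006733115891205734
the job is handed in; nothing more can be done
None
```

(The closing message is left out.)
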